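# Lay the locker fobs in their trays, button up and tab in the slot

## Robot

A 6-joint arm with a two-finger parallel gripper is mounted at the origin on the work surface. World frame = base frame: x ahead of the robot, y to its left, z up, the work surface at z = 0. Lengths are in m, angles in degrees, forces in N, time in s.
With the tool pointing down it reaches from about 0.3 to 0.75 m from the base axis. Payload 8.5 kg.
Tool frame: the origin (TCP) lies between the finger pads; the fingertips stand ahead of it and the grasp point (between the pads) lies 8 mm behind it (env.tcp_to_tips is the z of the fingertips in the tool frame, in m); z points along the fingers, x is the direction in which the jaws open and shut, and the axes are right-handed (so a half turn about z gives the same grasp; the last joint's range is limited). The gripper opens to 85 mm and grips with 20 to 120 N. Pads are 22 mm wide; open, the fingers measure 114 mm over their backs; the gripper's body (76 mm by 85 mm) begins 54 mm behind the grasp point. The pads swing forward as they close: fully open they stand 13 mm farther back than shut.
Start: joints at [55.674, 21.807, 74.336, -0, 83.858, -12.336], TCP at [0.206, 0.51, 0.242] pointing down, gripper open.
Joint ranges: [-178.18, 178.18], [-50.72, 133.34], [12.68, 142.11], [-81.47, 261.47], [9.98, 163.14], [-165.26, 165.26]. Speed limits (degrees/s): [136.94, 136.94, 180, 180, 180, 180].

## Interface

Orientations are given as a 3x3 rotation matrix whose columns are the frame's x, y, z axes.
In Python, from rig import observe, viewer, env gives the robot as it stands.
- The arm moves only by the tool jog_arm, never from a script. Its arguments are lists of equal length, an entry for each row: "dr": the turn, a rotation vector about the tool's x, y, z in rad, a list of three; "slide": the shift along the tool's x, y, z in m, a list of three; "gripper": the opening, from -1 (shut) to 1 (fully open), so that 0 is half open. In form: {"dr": [[rx, ry, rz], ...], "slide": [[dx, dy, dz], ...], "gripper": [gripper, ...]}. A call has exactly 10 rows; each row shifts and turns the commanded pose from where the row before left it, along the tool's axes as they then stand; what a row does not reach is not made up. A row lasts 1/10 s, in which the tool goes at most 50 mm and 8.59 degrees, less where a joint would pass 70% of its speed; a pose out of reach is approached as far as the arm can. A call is refused whole if a number of a shift passes 0.05 or a number of a turn 0.15, either way. A call with a gripper value outside its range is refused whole. The fingers move at their own pace and stop on an object; "force" is the grip in N (left out, the last holds). Time passes only in rows, so rows that do not move let the fingers close, or fill a call up. It gives the time, the measured TCP pose, the force and the opening at its end, in the units of the state.
- observe(): the state, without advancing time (a new reading comes with each control period).
- viewer.get_image(name): name is "side" or "top"; returns a dict with "pixels" (384x512x3 uint8, blue, green, red), "camera_matrix" (3x3 intrinsics, pixels), "R" (3x3) and "t" (3): a world point X has camera coordinates R X + t. Camera axes: x right, y down, z forward; pixel columns grow to the right and rows downward; lengths in m; the calibration is good to about 2 mm. A picture is of the moment at which its call begins. There is no depth.
- env.close_job(): hands the job in, once; it reports no verdict.
The state is a dict: "time_s": time; "q": joint angles; "qvel": joint speeds; "joint_efforts": joint torques, N m; "position": TCP position; "tool_rot": TCP orientation; "ft_force": force on the tool from outside, world axes, zero at the start; "wrist_torque": the same for the moment, N m; "grip_width": finger opening in m.
Only numpy, scipy, OpenCV 4.12 (cv2) and the standard library are available. Lean on these libraries where they do the work, as an engineer would, in place of code of your own. Each camera call takes 0.05 s, during which the arm holds its last target.

## Task

Lay each parcel locker fob down flat in the tray whose end blocks have its colour, button face up, with its key-ring tab in the slot between those coloured blocks and the fob fully down on the tray's floor. The yellow fob stands on its edge, so it must be turned over onto its plain back. Leave the padlock, door stop and jar where they are.

Things in the scene. Friction and masses are not known exactly. Their poses are not given: they have to be found in the camera images.
- fob_green: green locker fob, 45 g (sizes in mm): shell 52 (x) by 34 (y) by 18 thick (z); at the +x end a green key-ring tab 14 wide, 10 thick, at mid-thickness, standing 14 out. Origin: middle of the shell. +z points out of the button face (black button in a white ring); the other face is plain. It starts lying flat with the button face up. Any yaw.
- fob_green_button (a point): centre of the green fob's button face, 9 mm from its origin along +z
- fob_green_tab (a point): outer end of the green fob's key-ring tab, 40 mm from its origin along +x
- tray_green: fixed tray for one fob (mm): 82 by 54, floor 4 thick, rims to 14 above the shelf. Origin: underside, below the seat's middle; z up. Seat for the shell: x, y within 29, 21. At +x two green blocks (x 29 to 47) leave a slot for the tab, y within 11; a grey rim closes -x (-35 to -29). Long sides open for fingers, x within 20. A fob laid properly has its origin 13 above the shelf.
- fob_yellow: yellow locker fob, 45 g (sizes in mm): shell 52 (x) by 34 (y) by 18 thick (z); at the +x end a yellow key-ring tab 14 wide, 10 thick, at mid-thickness, standing 14 out. Origin: middle of the shell. +z points out of the button face (black button in a white ring); the other face is plain. It starts standing on one long narrow edge on the shelf, so its button face looks sideways. Any yaw.
- fob_yellow_button (a point): centre of the yellow fob's button face, 9 mm from its origin along +z
- fob_yellow_tab (a point): outer end of the yellow fob's key-ring tab, 40 mm from its origin along +x
- tray_yellow: fixed tray for one fob (mm): 82 by 54, floor 4 thick, rims to 14 above the shelf. Origin: underside, below the seat's middle; z up. Seat for the shell: x, y within 29, 21. At +x two yellow blocks (x 29 to 47) leave a slot for the tab, y within 11; a grey rim closes -x (-35 to -29). Long sides open for fingers, x within 20. A fob laid properly has its origin 13 above the shelf.
- padlock: steel padlock lying flat with a small brass key in it, 50 wide, 26 high, about 115 mm long; origin under the middle of its body; bystander
- door_stop: blue silicone wedge door stop, 100 long, 42 wide, 30 mm high; origin under its middle; bystander
- jar: clear glass jar with clip-on lid, 80 across, 105 mm high; origin under its middle; bystander
There are look-alikes about, which are no part of the job. Several things have the shape of the fob_yellow; the one meant has the colours described above. Of the things shaped like the fob_green, the green one is meant.

How it is judged (in metres and radians):
At the end, for the whole second after the job is handed in: each fob lies at rest in the tray of its colour: button face up, level within 0.12 rad, on the floor (origin less than 16.5 mm above the tray's underside), centre within 8 mm of the seat's middle in x and y, tab end more than 25 mm from the seat's middle towards the slot (x of fob_green in the frame of tray_green between -0.008 and 0.008 m and y of fob_green in the frame of tray_green between -0.008 and 0.008 m and z of fob_green in the frame of tray_green below 0.0165 m and x of fob_green_tab in the frame of tray_green above 0.025 m and z of fob_green_button in the frame of tray_green above 0.018 m and angle between the z axis of fob_green and the z axis of tray_green, either way round below 0.12 rad and linear speed of each of fob_green, fob_yellow below 0.02 m/s and x of fob_yellow in the frame of tray_yellow between -0.008 and 0.008 m and y of fob_yellow in the frame of tray_yellow between -0.008 and 0.008 m and z of fob_yellow in the frame of tray_yellow below 0.0165 m and x of fob_yellow_tab in the frame of tray_yellow above 0.025 m and z of fob_yellow_button in the frame of tray_yellow above 0.018 m and angle between the z axis of fob_yellow and the z axis of tray_yellow, either way round below 0.12 rad); the robot touches nothing.
It fails at once if the padlock is pushed more than 30 mm from its place (distance of padlock from where it was at the start of the episode above 0.03 m).
It fails at once if the door stop is pushed more than 30 mm from its place (distance of door_stop from where it was at the start of the episode above 0.03 m).
It fails at once if the jar is pushed more than 30 mm from its place (distance of jar from where it was at the start of the episode above 0.03 m).
It also fails if it takes over 72 s, if anything falls off the work surface, if the arm or the gripper's body presses on something with over 40 N, if the wrist force passes 120 N, or if a joint passes its speed limit or range.

## Working session

There is one attempt and no reset: what is moved stays moved. The work goes in short steps, Python scripts to look and compute and a tool call to move; the robot and the scene stay as the last step left them, time stands still between calls to the robot, and variables do not carry over. Pictures are saved under pics/ and viewed, and the job is handed in when it is done.

Besides the shell and the picture viewer there is one more tool, called after ">>>" as name(argument=value, ...) on one line, values as JSON. jog_arm: Moves the arm, as the interface text tells. Its arguments: {"type":"object","properties":{"dr":{"type":"array","items":{"type":"array","items":{"type":"number"}}},"slide":{"type":"array","items":{"type":"array","items":{"type":"number"}}},"gripper":{"type":"array","items":{"type":"number"}},"force":{"type":"number"}},"required":["dr","slide","gripper"]}

```bash
ls; mkdir -p pics
python3 - <<'E'
from rig import observe, viewer, env
import cv2,pickle
d={}
for n in("side","top"):
    im=viewer.get_image(n);d[n]=im
    cv2.imwrite(f"pics/{n}0.png",im["pixels"]); print(n,im["camera_matrix"],im["R"],im["t"])
pickle.dump(d,open("im0.pkl","wb"))
s=observe();print(s); print(env.tcp_to_tips)
E
```

```text
pics
side [[486.17904008   0.         255.45419407]
 [  0.         486.17904008 202.2863023 ]
 [  0.           0.           1.        ]] [[ 0.96436457 -0.26417983 -0.01449133]
 [-0.17457866 -0.59421602 -0.78513032]
 [ 0.19880461  0.75968174 -0.61916103]] [-0.58331432  0.13209694  1.07750689]
top [[353.97205403   0.         260.83671287]
 [  0.         353.97205403 191.33973998]
 [  0.           0.           1.        ]] [[-0.01223868 -0.99984964 -0.01228472]
 [-0.99345914  0.01355352 -0.11338096]
 [ 0.11353041  0.01081673 -0.99347564]] [5.47926829e-04 6.07259448e-01 9.16326930e-01]
{'time_s': 0.1, 'q': array([ 5.56746440e+01,  2.18374148e+01,  7.43789593e+01,  8.89575035e-04,
        8.38558926e+01, -1.23359689e+01]), 'qvel': array([-0.00727887, -0.08858293, -0.17204823,  0.14412076,  0.12035652,
        0.00681828]), 'joint_efforts': array([ 4.41265292e-03, -4.49218404e+01, -2.31654525e+01, -1.67803123e-04,
        3.70765760e-03, -9.95451103e-06]), 'position': array([0.2058035 , 0.50979018, 0.24177937]), 'tool_rot': array([[ 3.74435949e-01,  9.27252499e-01, -7.23978924e-04],
       [ 9.27251967e-01, -3.74436540e-01, -1.03292962e-03],
       [-1.22887074e-03, -2.84544898e-04, -9.99999204e-01]]), 'ft_force': array([-0.90081829,  0.26067911, -0.02980684]), 'wrist_torque': array([0.00046635, 0.04458768, 0.02222724]), 'grip_width': 0.08542172615959229}
0.011
```

View pics/top0.png

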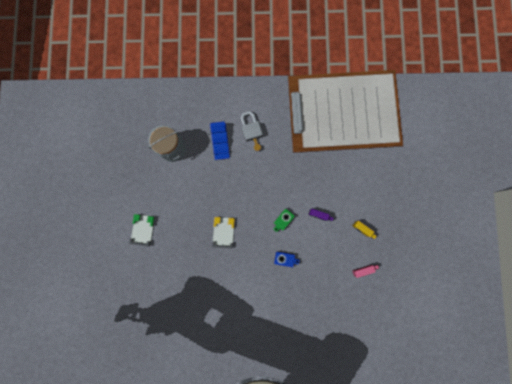

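View pics/side0.png

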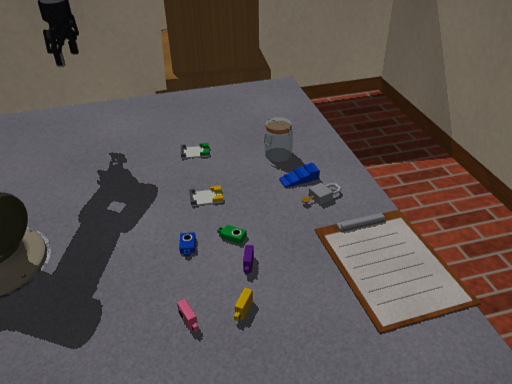

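The top view shows these fob shapes: green flat (285,219), blue flat (287,259), purple standing (320,214), yellow standing (365,230) and pink standing (366,271). The trays are green (143,229) and yellow (224,231). By colour, the ones meant are green (285,219) and yellow (365,230). I'll enlarge both to confirm.

Run:
```python
import cv2,pickle,numpy as np
d=pickle.load(open("im0.pkl","rb"))
t=d["top"]["pixels"];s=d["side"]["pixels"]
a=cv2.resize(t[200:290,265:395],None,fx=6,fy=6,interpolation=cv2.INTER_CUBIC)[:, :780]
b=cv2.resize(s[215:335,165:270],None,fx=5,fy=5,interpolation=cv2.INTER_CUBIC)
c=cv2.resize(t[205:255,120:245],None,fx=6,fy=6,interpolation=cv2.INTER_CUBIC)
for n,i in zip("abc",(a,b,c)): cv2.imwrite(f"pics/crop_{n}.png",i)
```

```text
(no output)
```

View pics/crop_a.png

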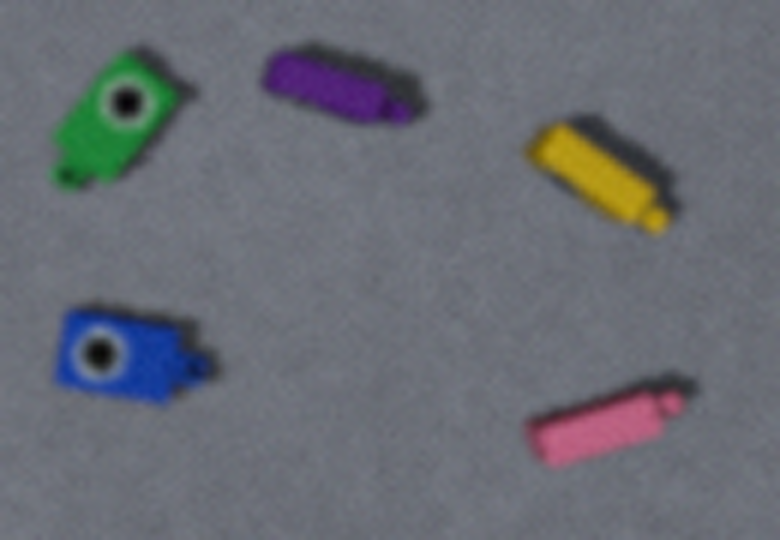

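View pics/crop_b.png

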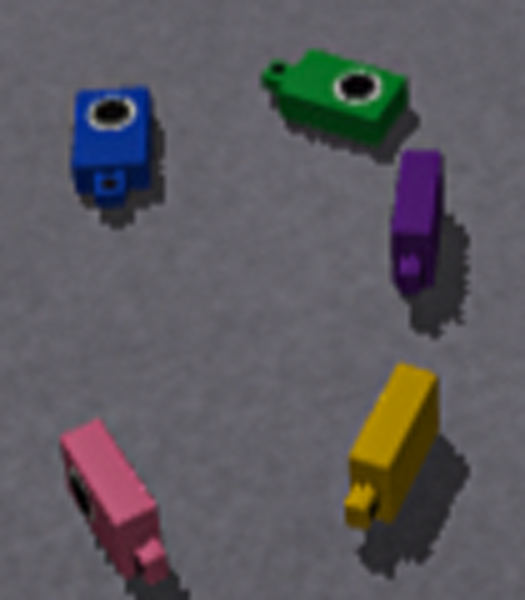

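View pics/crop_c.png

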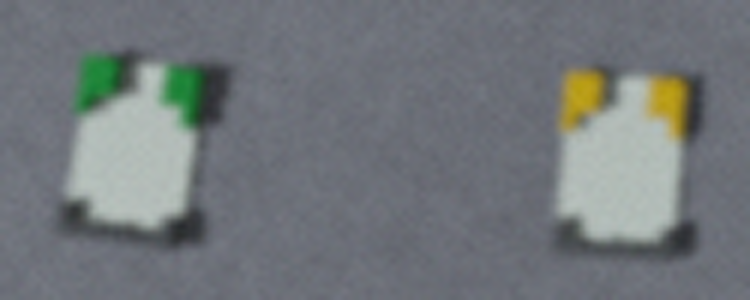

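Green fob (285,219) is flat with its button up and tab to the lower left. Yellow fob (365,230) stands on edge with its tab to the lower right. In the side view its visible big face, which faces +x/-y, is plain, so the button should face the robot side. Both trays have their slot towards +x.

```bash
cat > h.py <<'E'
import cv2,numpy as np
from rig import observe, viewer, env
def grab(n,save=None):
    im=viewer.get_image(n)
    if save: cv2.imwrite(f"pics/{save}.png",im["pixels"])
    return im
def ray(im,uv,z):
    K=im["camera_matrix"];R=im["R"];t=im["t"]
    uv=np.atleast_2d(np.asarray(uv,float))
    d=np.c_[(uv[:,0]-K[0,2])/K[0,0],(uv[:,1]-K[1,2])/K[1,1],np.ones(len(uv))]@R
    C=-R.T@t
    return C+d*((z-C[2])/d[:,2])[:,None]
def proj(im,X):
    X=np.atleast_2d(X);c=X@im["R"].T+im["t"];p=c@im["camera_matrix"].T
    return p[:,:2]/p[:,2:]
HUE={"green":(45,85),"yellow":(18,34)}
def mask(im,col,box=None):
    h=cv2.cvtColor(im["pixels"],cv2.COLOR_BGR2HSV)
    lo,hi=HUE[col]
    m=((h[...,0]>=lo)&(h[...,0]<=hi)&(h[...,1]>110)&(h[...,2]>35)).astype(np.uint8)
    if box is not None:
        k=np.zeros_like(m);x0,y0,x1,y1=box;k[y0:y1,x0:x1]=1;m*=k
    return m
def blobs(m,amin=8):
    cs,_=cv2.findContours(m,cv2.RETR_EXTERNAL,cv2.CHAIN_APPROX_NONE)
    out=[]
    for c in cs:
        k=np.zeros_like(m);cv2.drawContours(k,[c],-1,1,-1)
        ys,xs=np.nonzero(k)
        if len(xs)>=amin: out.append(np.c_[xs,ys].astype(float))
    return sorted(out,key=lambda p:-len(p))
def axis(P):
    P=P[:,:2];c=P.mean(0);w,v=np.linalg.eigh(np.cov((P-c).T));a=v[:,1]
    s=(P-c)@a
    if (s**3).mean()<0:a=-a
    return c,a,np.sqrt(w)
E
python3 - <<'E'
from h import *
import pickle
d=pickle.load(open("im0.pkl","rb"))
for n in d:
    im=d[n];print(n,"cam",-im["R"].T@im["t"])
    for c in HUE:
        for b in blobs(mask(im,c)):
            print(c,len(b),b.mean(0).round(1),b.min(0),b.max(0),"z9",ray(im,b.mean(0),.009)[0].round(4),"z14",ray(im,b.mean(0),.014)[0].round(4),"z17",ray(im,b.mean(0),.017)[0].round(4), end=' ')
            ce,a,w=axis(ray(im,b,.009));print("ax deg",np.degrees(np.arctan2(a[1],a[0])).round(1),(w*1e3).round(1))
    h=cv2.cvtColor(im["pixels"],cv2.COLOR_BGR2HSV)
    m=((h[...,1]<40)&(h[...,2]>150)).astype(np.uint8)
    for b in blobs(m,60):
        r=cv2.minAreaRect(b.astype(np.float32));print("white",len(b),b.mean(0).round(1),r,ray(im,b.mean(0),.004)[0].round(4))
E
```

```text
side cam [ 0.37137562 -0.89416806  0.76241059]
green 366 [232.1 233.8] [217. 225.] [245. 243.] z9 [ 0.5304 -0.0681  0.009 ] z14 [ 0.5293 -0.0735  0.014 ] z17 [ 0.5287 -0.0768  0.017 ] ax deg 127.8 [13.1 18.4]
green 87 [204.5 148.5] [200. 143.] [208. 155.] z9 [0.5374 0.3169 0.009 ] z14 [0.5363 0.3089 0.014 ] z17 [0.5357 0.304  0.017 ] ax deg -99.6 [ 7.4 21.4]
yellow 406 [243.1 303.6] [234. 287.] [252. 320.] z9 [ 0.5042 -0.2754  0.009 ] z14 [ 0.5033 -0.2795  0.014 ] z17 [ 0.5028 -0.2819  0.017 ] ax deg 60.2 [ 7.6 21.9]
yellow 68 [217.9 197.9] [212. 194.] [223. 201.] z9 [0.5265 0.0743 0.009 ] z14 [0.5255 0.0678 0.014 ] z17 [0.5249 0.064  0.017 ] ax deg 49.7 [6.8 9. ]
yellow 65 [215.7 188.6] [210. 185.] [221. 192.] z9 [0.5293 0.115  0.009 ] z14 [0.5282 0.1083 0.014 ] z17 [0.5276 0.1043 0.017 ] ax deg -66.0 [7.  8.9]
yellow 43 [306.7 198.5] [302. 196.] [314. 202.] z9 [0.7414 0.0087 0.009 ] z14 [0.7389 0.0027 0.014 ] z17 [ 0.7375 -0.0009  0.017 ] ax deg 17.6 [4.7 9.9]
white 4331 [393.9 266.1] ((397.5877990722656, 267.59027099609375), (131.41741943359375, 87.95732116699219), 57.094760894775
[... 1219 characters left out ...]
160.0 [4.7 7.1]
yellow 50 [216.7 220.3] [214. 217.] [220. 225.] z9 [0.5319 0.1148 0.009 ] z14 [0.5317 0.1141 0.014 ] z17 [0.5316 0.1137 0.017 ] ax deg 147.7 [4.7 6.8]
yellow 48 [256.5 145. ] [253. 138.] [260. 150.] z9 [0.741  0.0034 0.009 ] z14 [0.7398 0.0033 0.014 ] z17 [0.739  0.0032 0.017 ] ax deg 18.2 [4.  9.7]
white 6226 [349.  110.2] ((348.51556396484375, 110.254150390625), (67.70995330810547, 95.51502990722656), 86.49646759033203) [ 0.839  -0.2601  0.004 ]
white 386 [223.  232.9] ((222.5, 231.0), (26.0, 19.0), 90.0) [0.4974 0.0981 0.004 ]
white 368 [141.6 230.9] ((141.63998413085938, 228.5199737548828), (19.516149520874023, 26.02153205871582), 8.130102157592773) [0.5057 0.3223 0.004 ]
```

```bash
cat >> h.py <<'E'
from scipy.spatial.transform import Rotation as Ro
def down(th):
    c,s=np.cos(np.radians(th)),np.sin(np.radians(th))
    return np.array([[c,s,0],[s,-c,0],[0,0,-1.]])
def plan(s,pos,R):
    """turn first then slide in the new tool frame"""
    rv=(Ro.from_matrix(s["tool_rot"]).inv()*Ro.from_matrix(R)).as_rotvec()
    sl=R.T@(np.asarray(pos)-s["position"])
    print("pos",s["position"].round(4),"turn",rv.round(4),"slide(after turn)",sl.round(4),"slide(now axes)",(s["tool_rot"].T@(np.asarray(pos)-s["position"])).round(4))
E
python3 - <<'E'
from h import *
import pickle
d=pickle.load(open("im0.pkl","rb"));im=d["top"]
g=im["pixels"].min(2).astype(np.float32)
for n,o,yaw in(("yellow",(.491,.0985),-6.3),("green",(.501,.3215),-7.7)):
    c,s=np.cos(np.radians(yaw)),np.sin(np.radians(yaw));ax=np.array([c,s]);ay=np.array([-s,c])
    def samp(xx,yy,z):
        P=np.array(o)+xx[...,None]*ax+yy[...,None]*ay
        uv=proj(im,np.c_[P.reshape(-1,2),np.full(P.size//2,z)]).astype(np.float32).reshape(*xx.shape,2)
        return cv2.remap(g,uv[...,0],uv[...,1],cv2.INTER_LINEAR)
    xs=np.arange(-45,60,1)/1e3; ys=np.arange(-6,7,2)/1e3
    pr=samp(*np.meshgrid(xs,ys,indexing='ij'),.004).mean(1)
    for k in range(len(xs)-1):
        if (pr[k]-140)*(pr[k+1]-140)<0: print(n,"x edge",xs[k]*1e3, "up" if pr[k+1]>pr[k] else "dn")
    ys=np.arange(-45,46,1)/1e3; x2=np.arange(-14,15,4)/1e3
    pr=samp(*np.meshgrid(x2,ys,indexing='ij'),.004)
    for r,x in zip(pr,x2):
        e=[(ys[k]+(140-r[k])/(r[k+1]-r[k])*1e-3)*1e3 for k in range(len(ys)-1) if (r[k]-140)*(r[k+1]-140)<0]
        print(n,"y edges at x",x*1e3,np.round(e,1))
# fob checks
for col,z in(("green",.018),("yellow",.034)):
    b=blobs(mask(im,col))[0]
    r=cv2.minAreaRect(ray(im,b,z)[:,:2].astype(np.float32)*1000);print(col,r)
s=observe();plan(s,(.5335,-.070,.10),down(48))
E
```

```text
yellow x edge -25.0 up
yellow x edge 48.0 dn
yellow y edges at x -14.0 [-25.8  27.2]
yellow y edges at x -10.0 [-26.4  27.4]
yellow y edges at x -6.0 [-26.3  27.9]
yellow y edges at x -2.0 [-26.4  27.8]
yellow y edges at x 2.0 [-26.   27.7]
yellow y edges at x 6.0 [-26.1  27.6]
yellow y edges at x 10.0 [-26.2  27.9]
yellow y edges at x 14.0 [-25.9  28. ]
green x edge -25.0 up
green x edge 46.0 dn
green y edges at x -14.0 [-25.3  28.5]
green y edges at x -10.0 [-25.5  29.4]
green y edges at x -6.0 [-25.5  28.9]
green y edges at x -2.0 [-25.6  28.8]
green y edges at x 2.0 [-25.2  28.9]
green y edges at x 6.0 [-25.6  28.9]
green y edges at x 10.0 [-25.7  28.6]
green y edges at x 14.0 [-25.5  28.6]
green ((528.2769775390625, -65.33061218261719), (34.07897186279297, 65.14917755126953), 50.40522384643555)
yellow ((502.1734313964844, -281.3034362792969), (66.83341979980469, 22.789592742919922), 53.782527923583984)
pos [0.2058 0.5098 0.2418] turn [-1.000e-04  1.300e-03  3.492e-01] slide(after turn) [-0.2116  0.6315  0.1418] slide(now axes) [-0.4147  0.521   0.1421]
```

>>> jog_arm(dr=[[0,0,0.11],[0,0,0.11],[0,0,0.11],[0,0,0],[0,0,0],[0,0,0],[0,0,0],[0,0,0],[0,0,0],[0,0,0]], slide=[[0,0,0],[0,0,0],[0,0,0],[-0.015,0.045,0],[-0.015,0.045,0],[-0.015,0.045,0],[-0.015,0.045,0],[-0.015,0.045,0],[-0.015,0.045,0],[-0.015,0.045,0]], gripper=[0.5,0.5,0.5,0.5,0.5,0.5,0.5,0.5,0.5,0.5], force=30)

```text
time_s: 1.1
position: [0.3757, 0.2226, 0.2422]
tool_rot: [[0.655, 0.756, -0.0], [0.756, -0.655, -0.0], [-0.0, -0.0, -1.0]]
ft_force: [1.2, 1.3, 0.6]
grip_width: 0.0641
```

>>> jog_arm(dr=[[0,0,0],[0,0,0],[0,0,0],[0,0,0],[0,0,0],[0,0,0],[0,0,0],[0,0,0],[0,0,0],[0,0,0]], slide=[[-0.015,0.045,0],[-0.015,0.045,0],[-0.015,0.045,0.01],[-0.015,0.045,0.01],[-0.015,0.045,0.01],[-0.015,0.045,0.01],[-0.01,0.04,0.02],[0,0,0.03],[0,0,0.03],[0,0,0]], gripper=[0.5,0.5,0.5,0.5,0.5,0.5,0.5,0.5,0.5,0.5])

```text
time_s: 2.1
position: [0.5423, -0.0539, 0.1188]
tool_rot: [[0.655, 0.755, -0.008], [0.755, -0.655, 0.003], [-0.003, -0.008, -1.0]]
ft_force: [-0.6, 0.6, 1.0]
grip_width: 0.0644
```

Run:
```python
from h import *
s=observe();plan(s,(.5336,-.070,.0135),down(49));print(s["grip_width"])
```

```text
pos [ 0.5423 -0.0539  0.1188] turn [-0.0075  0.0031  0.0012] slide(after turn) [-0.0178  0.004   0.1053] slide(now axes) [-0.0175  0.0048  0.1053]
0.06438305523030267
```

>>> jog_arm(dr=[[-0.007,0.003,0.001],[0,0,0],[0,0,0],[0,0,0],[0,0,0],[0,0,0],[0,0,0],[0,0,0],[0,0,0],[0,0,0]], slide=[[-0.0178,0.004,0],[0,0,0.03],[0,0,0.03],[0,0,0.015],[0,0,0],[0,0,0],[0,0,0],[0,0,0],[0,0,0],[0,0,0]], gripper=[0.5,0.5,0.5,0.5,0.5,0.5,0.5,0.5,0.5,0.5])

```text
time_s: 3.1
position: [0.5362, -0.0705, 0.0477]
tool_rot: [[0.655, 0.755, 0.008], [0.755, -0.655, -0.003], [0.003, 0.008, -1.0]]
ft_force: [-0.8, -0.4, 0.8]
grip_width: 0.0643
```

Run:
```python
from h import *
s=observe();plan(s,(.5336,-.070,.0135),down(49))
t=grab("top","t1");q=grab("side","s1")
cv2.imwrite("pics/c1.png",np.hstack([cv2.resize(t["pixels"][180:260,240:320],(400,400)),cv2.resize(q["pixels"][180:260,190:270],(400,400))]))
```

```text
pos [ 0.5362 -0.0705  0.0477] turn [ 0.0076 -0.0032  0.0008] slide(after turn) [-0.0013 -0.0022  0.0342] slide(now axes) [-0.0014 -0.0025  0.0342]
```

View pics/c1.png

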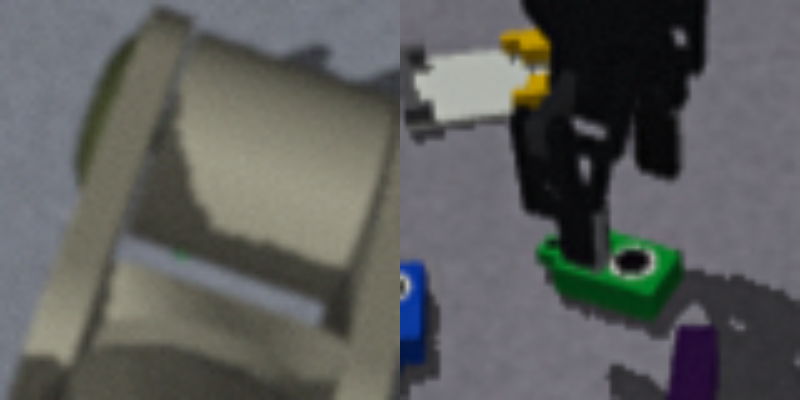

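The side crop shows the open fingers above the green fob (fob at about (620,275) in the crop), and the top view is blocked by the arm. Going down and closing next.

>>> jog_arm(dr=[[0.0076,-0.003,0],[0,0,0],[0,0,0],[0,0,0],[0,0,0],[0,0,0],[0,0,0],[0,0,0],[0,0,0],[0,0,0]], slide=[[-0.0013,-0.0022,0],[0,0,0.01],[0,0,0.01],[0,0,0.01],[0,0,0.004],[0,0,0],[0,0,0],[0,0,0],[0,0,0],[0,0,0]], gripper=[0.5,0.5,0.5,0.5,0.5,0.5,-0.4,-0.4,-0.4,-0.4])

```text
time_s: 4.2
position: [0.5338, -0.07, 0.0138]
tool_rot: [[0.655, 0.755, 0.001], [0.755, -0.655, 0.0], [0.0, 0.0, -1.0]]
ft_force: [0.1, 1.2, 3.9]
grip_width: 0.0332
```

>>> jog_arm(dr=[[0,0,0],[0,0,0],[0,0,0],[0,0,0],[0,0,0],[0,0,0],[0,0,0],[0,0,0],[0,0,0],[0,0,0]], slide=[[0,0,0],[0,0,0],[0,0,0],[0,0,0],[0,0,-0.02],[0,0,-0.04],[0,0,-0.04],[0,0,0],[0,0,0],[0,0,0]], gripper=[-0.4,-0.4,-0.4,-0.4,-0.4,-0.4,-0.4,-0.4,-0.4,-0.4])

```text
time_s: 5.2
position: [0.5329, -0.0698, 0.112]
tool_rot: [[0.655, 0.755, -0.003], [0.755, -0.655, 0.001], [-0.001, -0.003, -1.0]]
ft_force: [-0.8, 0.4, -0.3]
grip_width: 0.0333
```

Run:
```python
from h import *
s=observe();print(s["grip_width"],s["ft_force"])
q=grab("side","s2")
cv2.imwrite("pics/c2.png",cv2.resize(q["pixels"][150:270,170:290],(600,600),interpolation=cv2.INTER_CUBIC))
```

```text
0.03333075328008543 [-0.76917388  0.35906522 -0.32331929]
```

View pics/c2.png

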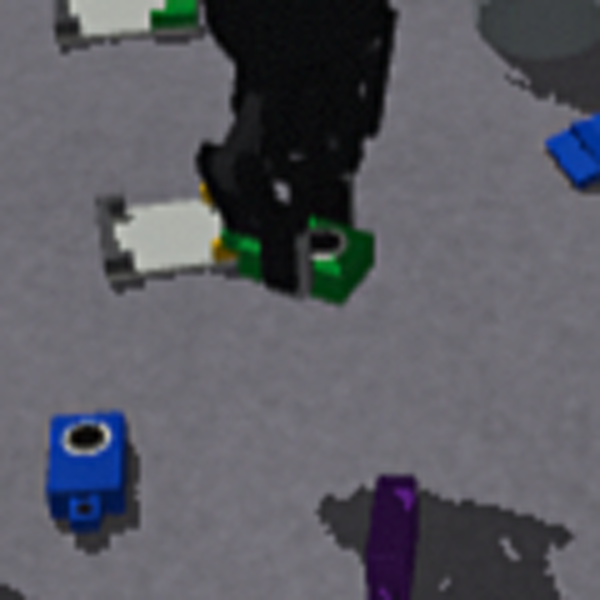

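>>> jog_arm(dr=[[0,0,0.1422],[0,0,0.1422],[0,0,0.1422],[0,0,0.1422],[0,0,0.1422],[0,0,0.1422],[0,0,0.1422],[0,0,0.1422],[0,0,0.1422],[0,0,0.1422]], slide=[[0,0,0],[0,0,0],[0,0,0],[0,0,0],[0,0,0],[0,0,0],[0,0,0],[0,0,0],[0,0,0],[0,0,0]], gripper=[-0.4,-0.4,-0.4,-0.4,-0.4,-0.4,-0.4,-0.4,-0.4,-0.4])

```text
time_s: 6.25
position: [0.5331, -0.0698, 0.1119]
tool_rot: [[0.841, -0.541, -0.003], [-0.541, -0.841, 0.001], [-0.003, 0.001, -1.0]]
ft_force: [0.1, -0.4, -0.7]
grip_width: 0.0335
```

>>> jog_arm(dr=[[0,0,0.1422],[0,0,0.1422],[0,0,0.1422],[0,0,0.1422],[0,0,0.1422],[0,0,0.1422],[0,0,0.1422],[0,0,0.1422],[0,0,0],[0,0,0]], slide=[[0,0,0],[0,0,0],[0,0,0],[0,0,0],[0,0,0],[0,0,0],[0,0,0],[0,0,0],[0,0,0],[0,0,0]], gripper=[-0.4,-0.4,-0.4,-0.4,-0.4,-0.4,-0.4,-0.4,-0.4,-0.4])

```text
time_s: 7.25
position: [0.5333, -0.0699, 0.1125]
tool_rot: [[-0.129, -0.992, -0.002], [-0.992, 0.129, 0.001], [-0.001, 0.002, -1.0]]
ft_force: [0.1, -0.9, -1.5]
grip_width: 0.033
```

>>> jog_arm(dr=[[0,0,0],[0,0,0],[0,0,0],[0,0,0],[0,0,0],[0,0,0],[0,0,0],[0,0,0],[0,0,0],[0,0,0]], slide=[[-0.0385,0.0084,0],[-0.0385,0.0084,0],[-0.0385,0.0084,0],[-0.0385,0.0084,0],[-0.0385,0.0084,0],[-0.0385,0.0084,0],[-0.0385,0.0084,0],[-0.0385,0.0084,0],[-0.0385,0.0084,0],[-0.0385,0.0084,0]], gripper=[-0.4,-0.4,-0.4,-0.4,-0.4,-0.4,-0.4,-0.4,-0.4,-0.4])

```text
time_s: 8.25
position: [0.5008, 0.3243, 0.113]
tool_rot: [[-0.129, -0.992, -0.001], [-0.992, 0.129, 0.0], [0.0, 0.001, -1.0]]
ft_force: [0.1, -0.2, -0.7]
grip_width: 0.0332
```

>>> jog_arm(dr=[[0,0,0],[0,0,0],[0,0,0],[0,0,0],[0,0,0],[0,0,0],[0,0,0],[0,0,0],[0,0,0],[0,0,0]], slide=[[0,0,0.01],[0,0,0.02],[0,0,0.02],[0,0,0],[0,0,0],[0,0,0],[0,0,0],[0,0,0],[0,0,0],[0,0,0]], gripper=[-0.4,-0.4,-0.4,-0.4,-0.4,-0.4,-0.4,-0.4,-0.4,-0.4])

```text
time_s: 9.25
position: [0.5013, 0.3228, 0.0637]
tool_rot: [[-0.132, -0.991, -0.0], [-0.991, 0.132, 0.001], [-0.0, 0.0, -1.0]]
ft_force: [-0.5, 0.1, -0.4]
grip_width: 0.0334
```

Run:
```python
from h import *
s=observe();print(s["grip_width"],s["q"]);plan(s,(.501,.323,.0175),down(-97.7))
t=grab("top","t3");q=grab("side","s3")
cv2.imwrite("pics/c3.png",np.hstack([cv2.resize(t["pixels"][190:270,100:180],(400,400)),cv2.resize(q["pixels"][100:180,150:230],(400,400))]))
for b in blobs(mask(q,"green")): print(len(b),b.mean(0),b.min(0),b.max(0))
```

```text
0.03340263675495264 [2.13976131e+01 3.64870381e+01 8.06656045e+01 3.44704151e-02
 6.28447325e+01 1.18985342e+02]
pos [0.5013 0.3228 0.0637] turn [0.0002 0.0005 0.0017] slide(after turn) [-0.0002  0.0003  0.0462] slide(now axes) [-0.0002  0.0003  0.0462]
86 [204.39534884 148.53488372] [200. 143.] [208. 155.]
75 [198.24 133.92] [194. 129.] [204. 139.]
43 [183.93023256 135.25581395] [182. 130.] [186. 140.]
```

View pics/c3.png

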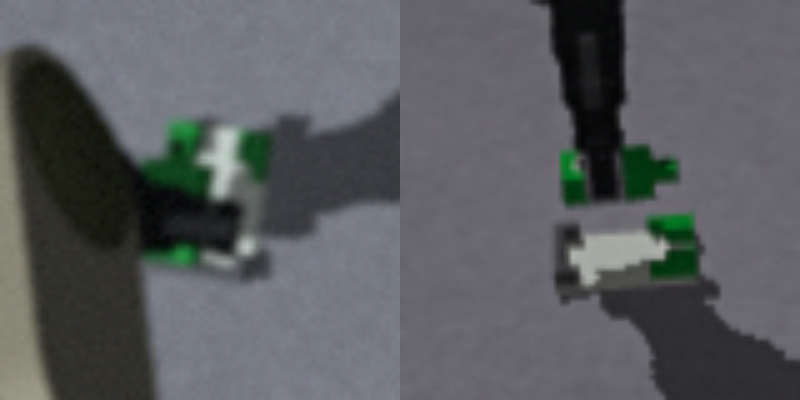

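The side crop shows the green fob held level above the green tray, tab towards the slot. I'll check its x-offset before lowering.

Run:
```python
from h import *
im=dict(viewer.get_image("side"))
ax=np.array([.991,-.132,0]);ay=np.array([.132,.991,0]);o=np.array([.5013,.3228,.0592])
print("tab end",proj(im,[o+.040*ax+ay*.007*k+[0,0,.005*j] for k in(-1,1) for j in(-1,1)]).round(1))
print("rear",proj(im,[o-.026*ax+ay*.017*k+[0,0,.009*j] for k in(-1,1) for j in(-1,1)]).round(1))
q=im;b=blobs(mask(q,"green"))
for x in b[1:]: print([(v,x[x[:,1]==v][:,0].min(),x[x[:,1]==v][:,0].max()) for v in np.unique(x[:,1])])
```

```text
tab end [[204.5 135.9]
 [204.2 132.9]
 [204.2 133.5]
 [204.  130.4]]
rear [[181.5 140.9]
 [180.8 135.3]
 [181.3 134.8]
 [180.6 129.3]]
[(np.float64(129.0), np.float64(194.0), np.float64(198.0)), (np.float64(130.0), np.float64(194.0), np.float64(199.0)), (np.float64(131.0), np.float64(194.0), np.float64(199.0)), (np.float64(132.0), np.float64(195.0), np.float64(204.0)), (np.float64(133.0), np.float64(195.0), np.float64(204.0)), (np.float64(134.0), np.float64(195.0), np.float64(204.0)), (np.float64(135.0), np.float64(195.0), np.float64(204.0)), (np.float64(136.0), np.float64(195.0), np.float64(200.0)), (np.float64(137.0), np.float64(195.0), np.float64(200.0)), (np.float64(138.0), np.float64(195.0), np.float64(200.0)), (np.float64(139.0), np.float64(195.0), np.float64(198.0))]
[(np.float64(130.0), np.float64(182.0), np.float64(185.0)), (np.float64(131.0), np.float64(182.0), np.float64(184.0)), (np.float64(132.0), np.float64(182.0), np.float64(184.0)), (np.float64(133.0), np.float64(182.0), np.float64(184.0)), (np.float64(134.0), np.float64(182.0), np.float64(186.0)), (np.float64(135.0), np.float64(182.0), np.float64(186.0)), (np.float64(136.0), np.float64(182.0), np.float64(186.0)), (np.float64(137.0), np.float64(183.0), np.float64(186.0)), (np.float64(138.0), np.float64(183.0), np.float64(186.0)), (np.float64(139.0), np.float64(183.0), np.float64(186.0)), (np.float64(140.0), np.float64(183.0), np.float64(186.0))]
```

>>> jog_arm(dr=[[0,0,0],[0,0,0],[0,0,0],[0,0,0],[0,0,0],[0,0,0],[0,0,0],[0,0,0],[0,0,0],[0,0,0]], slide=[[0,0.0005,0.01],[0,0,0.01],[0,0,0.01],[0,0,0.005],[0,0,0.005],[0,0,0.005],[0,0,0],[0,0,0],[0,0,0],[0,0,0]], gripper=[-0.4,-0.4,-0.4,-0.4,-0.4,-0.4,-0.4,-0.4,-0.4,-0.4])

```text
time_s: 10.4
position: [0.5008, 0.3229, 0.0187]
tool_rot: [[-0.132, -0.991, -0.0], [-0.991, 0.132, 0.001], [-0.0, 0.0, -1.0]]
ft_force: [0.3, -0.1, -0.5]
grip_width: 0.0331
```

>>> jog_arm(dr=[[0,0,0],[0,0,0],[0,0,0],[0,0,0],[0,0,0],[0,0,0],[0,0,0],[0,0,0],[0,0,0],[0,0,0]], slide=[[0,0,0],[0,0,0],[0,0,0],[0,0,0],[0,0,-0.03],[0,0,-0.04],[0,0,-0.04],[0.045,0,-0.02],[0.045,0,0],[0.045,0,0]], gripper=[0.3,0.3,0.3,0.3,0.3,0.3,0.3,0.3,0.3,0.3])

```text
time_s: 11.4
position: [0.4826, 0.1878, 0.1492]
tool_rot: [[-0.131, -0.991, 0.001], [-0.991, 0.131, 0.001], [-0.001, -0.001, -1.0]]
ft_force: [0.6, -0.0, -0.2]
grip_width: 0.0553
```

>>> jog_arm(dr=[[0,0,0],[0,0,0],[0,0,0],[0,0,0],[0,0,0],[0,0,0],[0,0,0],[0,0,0],[0,0,0],[0,0,0]], slide=[[0.045,0.008,0],[0.045,0.008,0],[0.045,0.008,0],[0.045,0.008,0],[0.045,0.008,0],[0.045,0.008,0],[0,0,0],[0,0,0],[0,0,0],[0,0,0]], gripper=[-1,-1,-1,-1,-1,-1,-1,-1,-1,-1])

```text
time_s: 12.4
position: [0.3998, -0.0712, 0.1483]
tool_rot: [[-0.13, -0.991, -0.001], [-0.991, 0.13, 0.001], [-0.0, 0.001, -1.0]]
ft_force: [-0.1, -0.3, 0.3]
grip_width: -0.0
```

Run:
```python
from h import *
s=observe();print(s["grip_width"],s["q"],s["position"])
t=grab("top","t4");q=grab("side","s4")
I=cv2.INTER_CUBIC
cv2.imwrite("pics/c4.png",np.vstack([np.hstack([cv2.resize(t["pixels"][205:255,115:175],(360,300),interpolation=I),cv2.resize(q["pixels"][125:175,165:225],(360,300),interpolation=I)]),
 np.hstack([cv2.resize(t["pixels"][205:255,335:395],(360,300),interpolation=I),cv2.resize(q["pixels"][280:330,215:275],(360,300),interpolation=I)])]))
for n,i in(("t",t),("s",q)):
  for b in blobs(mask(i,"green")): print(n,len(b),b.mean(0),b.min(0),b.max(0))
  for b in blobs(mask(i,"yellow")): print(n,"y",len(b),b.mean(0),b.min(0),b.max(0))
```

```text
-4.392702117392147e-05 [-2.69237129e+01  1.38506671e+01  1.04391976e+02  1.49035066e-02
  6.17977656e+01  7.05529592e+01] [ 0.39979997 -0.07119078  0.14834393]
t 384 [141.04427083 227.66666667] [132. 214.] [153. 242.]
t y 183 [364.35519126 229.3989071 ] [353. 221.] [375. 238.]
t y 50 [216.68 220.34] [214. 217.] [220. 225.]
t y 49 [231.48979592 221.69387755] [228. 218.] [234. 227.]
t y 47 [256.5106383  145.08510638] [253. 139.] [260. 149.]
s 280 [196.36071429 148.35714286] [183. 143.] [208. 155.]
s y 399 [243.10025063 304.03007519] [234. 288.] [252. 320.]
s y 66 [217.75757576 197.86363636] [212. 194.] [222. 201.]
s y 65 [215.52307692 188.52307692] [210. 185.] [220. 192.]
s y 44 [306.72727273 198.54545455] [302. 196.] [314. 202.]
```

View pics/c4.png

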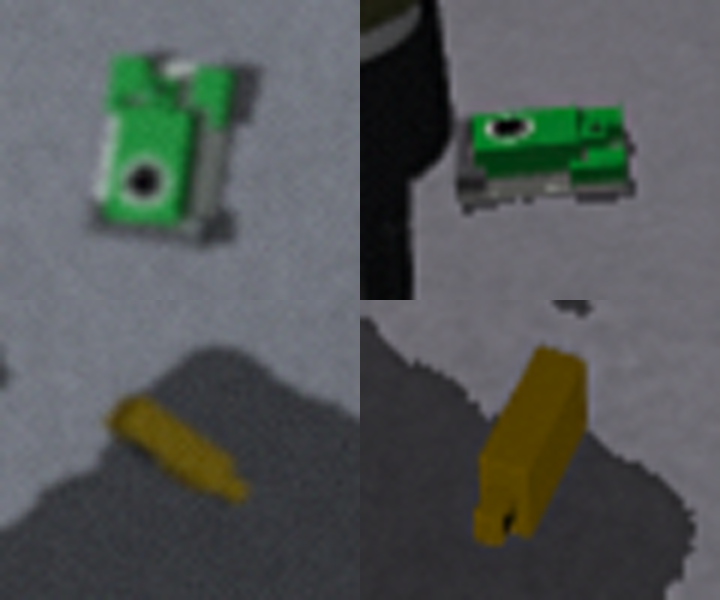

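The green fob sits in its tray, button up and tab in the slot. The bottom-right crop shows the yellow fob's far face is plain, so I'll topple it by pushing high on the near (button) face, away from the robot.

>>> jog_arm(dr=[[0,0,0.124],[0,0,0.124],[0,0,0.124],[0,0,0.124],[0,0,0],[0,0,0],[0,0,0],[0,0,0],[0,0,0],[0,0,0]], slide=[[0,0,0],[0,0,0],[0,0,0],[0,0,0],[0.021,-0.0325,0],[0.021,-0.0325,0],[0.021,-0.0325,0],[0.021,-0.0325,0],[0.021,-0.0325,0],[0,0,0]], gripper=[-1,-1,-1,-1,-1,-1,-1,-1,-1,-1])

```text
time_s: 13.5
position: [0.4708, -0.256, 0.1478]
tool_rot: [[-0.589, -0.808, 0.001], [-0.808, 0.589, -0.001], [0.001, -0.001, -1.0]]
ft_force: [-0.4, 1.8, -0.3]
grip_width: 0.0
```

>>> jog_arm(dr=[[0,0,0],[0,0,0],[0,0,0],[0,0,0],[0,0,0],[0,0,0],[0,0,0],[0,0,0],[0,0,0],[0,0,0]], slide=[[0,0,0.03],[0,0,0.03],[0,0,0.03],[0,0,0.02],[0,0,0],[0,0,0],[0,0,0],[0,0,0],[0,0,0],[0,0,0]], gripper=[-1,-1,-1,-1,-1,-1,-1,-1,-1,-1])

```text
time_s: 14.5
position: [0.4693, -0.2528, 0.0387]
tool_rot: [[-0.588, -0.809, 0.0], [-0.809, 0.588, -0.0], [0.0, -0.0, -1.0]]
ft_force: [0.1, -0.3, 0.2]
grip_width: -0.0002
```

Run:
```python
from h import *
s=observe();plan(s,(.4696,-.2515,.038),down(-126))
q=grab("side","s5")
cv2.imwrite("pics/c5.png",cv2.resize(q["pixels"][240:340,190:290],(600,600),interpolation=cv2.INTER_CUBIC))
```

```text
pos [ 0.4693 -0.2528  0.0387] turn [-0.0002 -0.     -0.0005] slide(after turn) [-0.0012  0.0006  0.0007] slide(now axes) [-0.0012  0.0006  0.0007]
```

View pics/c5.png

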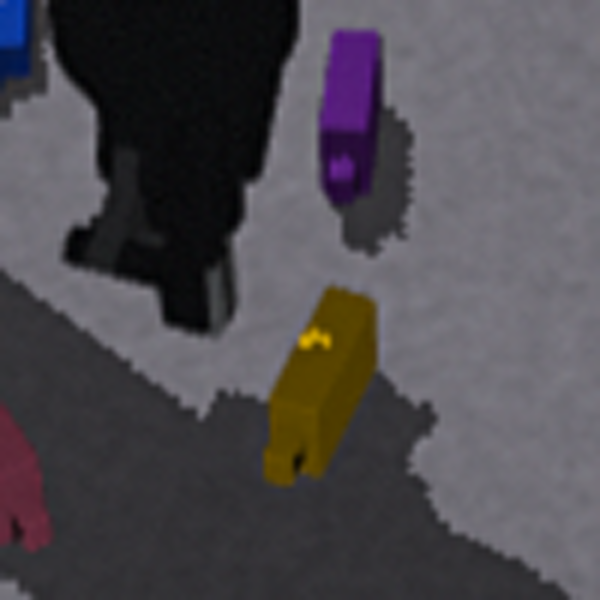

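The closed fingers (about (200,300) in the crop) stand beside the yellow fob's button side. Pushing slowly.

>>> jog_arm(dr=[[0,0,0],[0,0,0],[0,0,0],[0,0,0],[0,0,0],[0,0,0],[0,0,0],[0,0,0],[0,0,0],[0,0,0]], slide=[[0,-0.008,0],[0,-0.008,0],[0,-0.005,0],[0,-0.004,0],[0,-0.004,0],[0,-0.004,0],[0,-0.004,0],[0,-0.004,0],[0,0,0],[0,0,0]], gripper=[-1,-1,-1,-1,-1,-1,-1,-1,-1,-1])

```text
time_s: 15.55
position: [0.5023, -0.2768, 0.0382]
tool_rot: [[-0.588, -0.809, -0.001], [-0.809, 0.588, 0.0], [-0.0, 0.001, -1.0]]
ft_force: [-0.1, -0.0, -0.6]
grip_width: 0.0001
```

Run:
```python
from h import *
q=grab("side","s6")
cv2.imwrite("pics/c6.png",cv2.resize(q["pixels"][240:340,190:290],(600,600),interpolation=cv2.INTER_CUBIC))
```

```text
(no output)
```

View pics/c6.png

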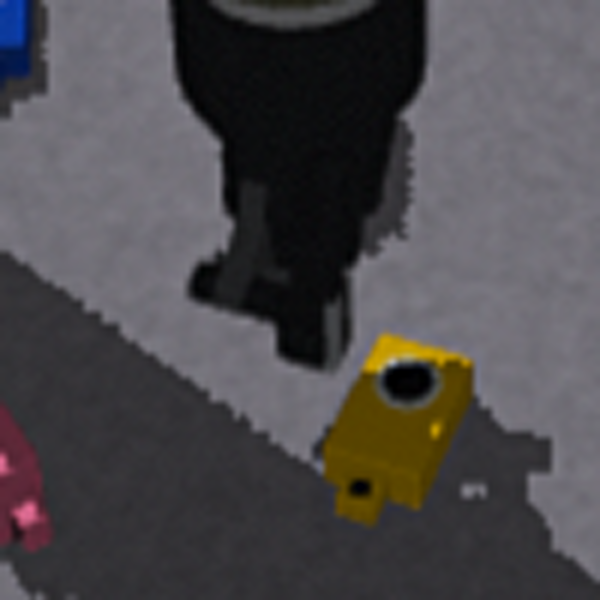

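It toppled and lies flat, button up. I'll back off to measure it.

>>> jog_arm(dr=[[0,0,0],[0,0,0],[0,0,0],[0,0,0],[0,0,0],[0,0,0],[0,0,0],[0,0,0],[0,0,0],[0,0,0]], slide=[[0,0,-0.03],[0,0,-0.04],[0,0,-0.04],[-0.02,0.04,0],[-0.02,0.04,0],[-0.02,0.04,0],[-0.02,0.04,0],[-0.02,0.04,0],[0,0,0],[0,0,0]], gripper=[0.5,0.5,0.5,0.5,0.5,0.5,0.5,0.5,0.5,0.5])

```text
time_s: 16.6
position: [0.3995, -0.078, 0.1488]
tool_rot: [[-0.587, -0.81, 0.0], [-0.81, 0.587, -0.0], [-0.0, -0.001, -1.0]]
ft_force: [-0.1, -0.5, -0.7]
grip_width: 0.064
```

Run:
```python
from h import *
s=observe()
t=grab("top","t7");q=grab("side","s7")
I=cv2.INTER_CUBIC
cv2.imwrite("pics/c7.png",np.vstack([np.hstack([cv2.resize(t["pixels"][205:255,115:175],(360,300),interpolation=I),cv2.resize(q["pixels"][125:175,165:225],(360,300),interpolation=I)]),
 np.hstack([cv2.resize(t["pixels"][200:250,345:405],(360,300),interpolation=I),cv2.resize(q["pixels"][285:335,225:285],(360,300),interpolation=I)])]))
for n,im in(("t",t),("s",q)):
    b=blobs(mask(im,"yellow"))[0]
    P=ray(im,b,.018);r=cv2.minAreaRect(P[:,:2].astype(np.float32)*1000)
    c,a,w=axis(ray(im,b,.009));ang=np.degrees(np.arctan2(a[1],a[0]))
    print(n,len(b),b.mean(0),"rect",np.round(r[0],1),np.round(r[1],1),r[2],"cen",c.round(4),ang.round(1),(w*1e3).round(1),"origin by cen",(c-.0033*a).round(4))
th=-36;plan(s,(.527,-.295,.05),down(th))
# green check
b=blobs(mask(t,"green"))[0];print(len(b),b.min(0),b.max(0))
```

```text
t 290 [368.32068966 221.18275862] rect [ 522.5 -298.5] [65.1 36.7] 51.7671012878418 cen [ 0.5244 -0.2986] -126.6 [10.1 17.4] origin by cen [ 0.5264 -0.296 ]
s 533 [255.56097561 310.69793621] rect [ 520.1 -307.4] [74.  38.3] 52.76578903198242 cen [ 0.5234 -0.299 ] -123.8 [10.5 20. ] origin by cen [ 0.5252 -0.2963]
pos [ 0.3995 -0.078   0.1488] turn [-5.0000e-04 -3.0000e-04 -1.5699e+00] slide(after turn) [0.2307 0.1006 0.0988] slide(now axes) [ 0.1008 -0.2306  0.0989]
382 [132. 214.] [153. 242.]
```

View pics/c7.png

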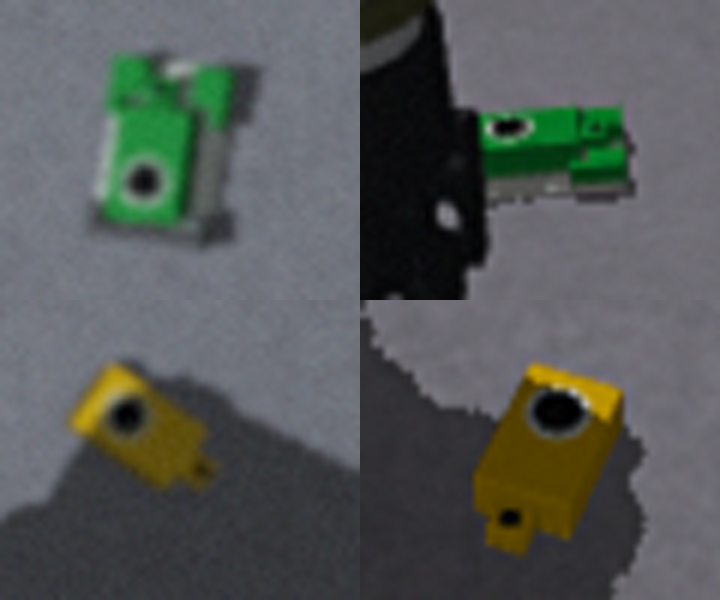

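>>> jog_arm(dr=[[0,0,-0.1411],[0,0,-0.1411],[0,0,-0.1411],[0,0,-0.1411],[0,0,-0.1411],[0,0,-0.1411],[0,0,-0.1411],[0,0,-0.1411],[0,0,-0.1411],[0,0,-0.1411]], slide=[[0,0,0],[0,0,0],[0,0,0],[0,0,0],[0,0,0],[0,0,0],[0,0,0],[0,0,0],[0,0,0],[0,0,0]], gripper=[0.5,0.5,0.5,0.5,0.5,0.5,0.5,0.5,0.5,0.5])

```text
time_s: 17.7
position: [0.4001, -0.0795, 0.1482]
tool_rot: [[0.708, -0.706, -0.0], [-0.706, -0.708, 0.0], [-0.0, 0.0, -1.0]]
ft_force: [-0.3, -0.1, 1.0]
grip_width: 0.0642
```

>>> jog_arm(dr=[[0,0,-0.1411],[0,0,0],[0,0,0],[0,0,0],[0,0,0],[0,0,0],[0,0,0],[0,0,0],[0,0,0],[0,0,0]], slide=[[0,0,0],[0.0387,0.0161,0],[0.0387,0.0161,0],[0.0387,0.0161,0],[0.0387,0.0161,0],[0.0387,0.0161,0],[0.0387,0.0161,0],[0,0,0.03],[0,0,0.03],[0,0,0.03]], gripper=[0.5,0.5,0.5,0.5,0.5,0.5,0.5,0.5,0.5,0.5])

```text
time_s: 18.7
position: [0.5263, -0.2971, 0.0564]
tool_rot: [[0.797, -0.605, -0.0], [-0.605, -0.797, 0.0], [-0.001, 0.0, -1.0]]
ft_force: [-0.0, -0.5, -1.0]
grip_width: 0.0642
```

>>> jog_arm(dr=[[0,0,0],[0,0,0],[0,0,0],[0,0,0],[0,0,0],[0,0,0],[0,0,0],[0,0,0],[0,0,0],[0,0,0]], slide=[[0,0,0],[0,0,0],[0,0,0],[0,0,0],[0,0,0],[0,0,0],[0,0,0],[0,0,0],[0,0,0],[0,0,0]], gripper=[0.5,0.5,0.5,0.5,0.5,0.5,0.5,0.5,0.5,0.5])

```text
time_s: 19.7
position: [0.5264, -0.2955, 0.0582]
tool_rot: [[0.798, -0.603, -0.001], [-0.603, -0.798, 0.0], [-0.001, -0.0, -1.0]]
ft_force: [0.1, 0.6, -0.1]
grip_width: 0.0639
```

Run:
```python
from h import *
s=observe();plan(s,(.5265,-.295,.0135),down(-37))
```

```text
pos [ 0.5264 -0.2955  0.0582] turn [-0.      0.0006 -0.0017] slide(after turn) [-0.0002 -0.0004  0.0447] slide(now axes) [-0.0002 -0.0004  0.0447]
```

>>> jog_arm(dr=[[0,0,0],[0,0,0],[0,0,0],[0,0,0],[0,0,0],[0,0,0],[0,0,0],[0,0,0],[0,0,0],[0,0,0]], slide=[[0,0,0.01],[0,0,0.01],[0,0,0.01],[0,0,0.01],[0,0,0.0045],[0,0,0],[0,0,0],[0,0,0],[0,0,0],[0,0,0]], gripper=[0.5,0.5,0.5,0.5,0.5,0.5,-0.4,-0.4,-0.4,-0.4])

```text
time_s: 20.7
position: [0.5266, -0.2957, 0.0143]
tool_rot: [[0.798, -0.603, 0.001], [-0.603, -0.798, -0.0], [0.001, 0.0, -1.0]]
ft_force: [-0.1, 0.8, 4.2]
grip_width: 0.0334
```

>>> jog_arm(dr=[[0,0,0],[0,0,0],[0,0,0],[0,0,0],[0,0,0],[0,0,0],[0,0,0],[0,0,0],[0,0,0],[0,0,0]], slide=[[0,0,0],[0,0,0],[0,0,0],[0,0,0],[0,0,-0.02],[0,0,-0.04],[0,0,-0.04],[0,0,0],[0,0,0],[0,0,0]], gripper=[-0.4,-0.4,-0.4,-0.4,-0.4,-0.4,-0.4,-0.4,-0.4,-0.4])

```text
time_s: 21.7
position: [0.5258, -0.295, 0.1122]
tool_rot: [[0.798, -0.603, -0.003], [-0.603, -0.798, 0.002], [-0.003, -0.0, -1.0]]
ft_force: [-0.5, 0.0, -0.2]
grip_width: 0.0334
```

Run:
```python
from h import *
s=observe();plan(s,(.4923,.0992,.065),down(83.9))
q=grab("side","s8")
cv2.imwrite("pics/c8.png",cv2.resize(q["pixels"][230:350,190:310],(600,600),interpolation=cv2.INTER_CUBIC))
```

```text
pos [ 0.5258 -0.295   0.1122] turn [-3.7000e-03  1.8000e-03 -2.1118e+00] slide(after turn) [ 0.3884 -0.0752  0.0472] slide(now axes) [-0.2643 -0.2942  0.0482]
```

View pics/c8.png

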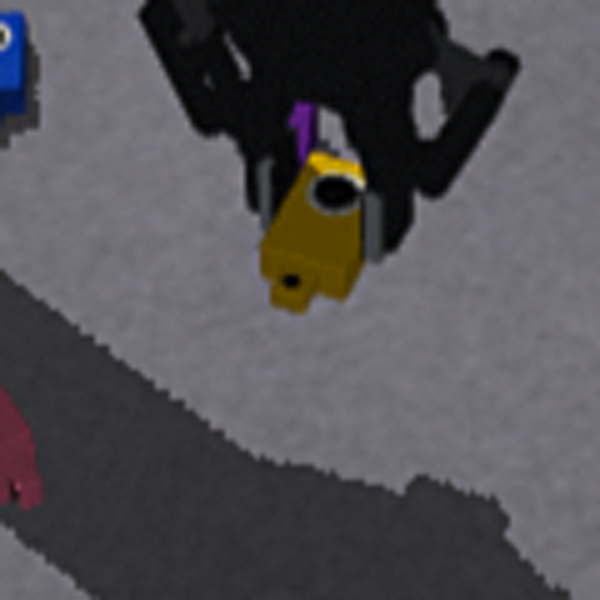

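The yellow fob is held level between the fingers, button up. Turning it and carrying it to the yellow tray.

>>> jog_arm(dr=[[0,0,-0.1408],[0,0,-0.1408],[0,0,-0.1408],[0,0,-0.1408],[0,0,-0.1408],[0,0,-0.1408],[0,0,-0.1408],[0,0,-0.1408],[0,0,-0.1408],[0,0,-0.1408]], slide=[[0,0,0],[0,0,0],[0,0,0],[0,0,0],[0,0,0],[0,0,0],[0,0,0],[0,0,0],[0,0,0],[0,0,0]], gripper=[-0.4,-0.4,-0.4,-0.4,-0.4,-0.4,-0.4,-0.4,-0.4,-0.4])

```text
time_s: 22.75
position: [0.526, -0.2952, 0.1122]
tool_rot: [[0.721, 0.693, -0.003], [0.693, -0.721, 0.002], [-0.0, -0.003, -1.0]]
ft_force: [-0.4, -0.1, -0.6]
grip_width: 0.0333
```

>>> jog_arm(dr=[[0,0,-0.1408],[0,0,-0.1408],[0,0,-0.1408],[0,0,-0.1408],[0,0,-0.1408],[0,0,0],[0,0,0],[0,0,0],[0,0,0],[0,0,0]], slide=[[0,0,0],[0,0,0],[0,0,0],[0,0,0],[0,0,0],[0.0388,-0.0075,0],[0.0388,-0.0075,0],[0.0388,-0.0075,0],[0.0388,-0.0075,0],[0.0388,-0.0075,0]], gripper=[-0.4,-0.4,-0.4,-0.4,-0.4,-0.4,-0.4,-0.4,-0.4,-0.4])

```text
time_s: 23.75
position: [0.5089, -0.097, 0.1126]
tool_rot: [[0.106, 0.994, -0.003], [0.994, -0.106, 0.001], [0.001, -0.003, -1.0]]
ft_force: [0.4, -0.2, 0.4]
grip_width: 0.0332
```

>>> jog_arm(dr=[[0,0,0],[0,0,0],[0,0,0],[0,0,0],[0,0,0],[0,0,0],[0,0,0],[0,0,0],[0,0,0],[0,0,0]], slide=[[0.0388,-0.0075,0],[0.0388,-0.0075,0],[0.0388,-0.0075,0],[0.0388,-0.0075,0],[0.0388,-0.0075,0],[0,0,0.02],[0,0,0.03],[0,0,0],[0,0,0],[0,0,0]], gripper=[-0.4,-0.4,-0.4,-0.4,-0.4,-0.4,-0.4,-0.4,-0.4,-0.4])

```text
time_s: 24.75
position: [0.4935, 0.0981, 0.0647]
tool_rot: [[0.107, 0.994, 0.001], [0.994, -0.107, 0.0], [0.0, 0.001, -1.0]]
ft_force: [0.6, 1.0, -0.3]
grip_width: 0.0334
```

>>> jog_arm(dr=[[0,0,0],[0,0,0],[0,0,0],[0,0,0],[0,0,0],[0,0,0],[0,0,0],[0,0,0],[0,0,0],[0,0,0]], slide=[[0,0,0],[0,0,0],[0,0,0],[0,0,0],[0,0,0],[0,0,0],[0,0,0],[0,0,0],[0,0,0],[0,0,0]], gripper=[-0.4,-0.4,-0.4,-0.4,-0.4,-0.4,-0.4,-0.4,-0.4,-0.4])

```text
time_s: 25.75
position: [0.493, 0.0983, 0.0639]
tool_rot: [[0.106, 0.994, -0.0], [0.994, -0.106, 0.0], [0.0, -0.0, -1.0]]
ft_force: [-0.7, -0.2, -0.9]
grip_width: 0.0331
```

Run:
```python
from h import *
s=observe();plan(s,(.4923,.0992,.0175),down(83.9))
im=grab("side","s9")
a=np.radians(-6.1);ax=np.array([np.cos(a),np.sin(a),0]);ay=np.array([-np.sin(a),np.cos(a),0])
o=s["position"]-[0,0,.0045]
print("tab end",proj(im,[o+.040*ax+ay*.007*k+[0,0,.005*j] for k in(-1,1) for j in(-1,1)]).round(1).tolist())
print("rear",proj(im,[o-.026*ax+ay*.017*k+[0,0,.009*j] for k in(-1,1) for j in(-1,1)]).round(1).tolist())
for x in blobs(mask(im,"yellow")):print(len(x),x.min(0),x.max(0));print([(int(v),int(x[x[:,1]==v][:,0].min()),int(x[x[:,1]==v][:,0].max())) for v in np.unique(x[:,1])])
cv2.imwrite("pics/c9.png",cv2.resize(im["pixels"][140:220,160:240],(600,600),interpolation=cv2.INTER_CUBIC))
```

```text
pos [0.493  0.0983 0.0639] turn [-0.0005 -0.0003  0.0002] slide(after turn) [ 0.0008 -0.0008  0.0464] slide(now axes) [ 0.0008 -0.0008  0.0464]
tab end [[217.8, 180.2], [217.6, 176.9], [217.3, 177.0], [217.0, 173.8]]
rear [[191.8, 186.6], [191.1, 180.7], [191.0, 178.8], [190.3, 172.9]]
108 [206. 172.] [218. 184.]
[(172, 208, 211), (173, 207, 211), (174, 207, 211), (175, 207, 217), (176, 207, 218), (177, 206, 218), (178, 207, 218), (179, 207, 218), (180, 207, 217), (181, 207, 213), (182, 207, 213), (183, 207, 213), (184, 207, 212)]
66 [212. 194.] [222. 201.]
[(194, 219, 222), (195, 216, 222), (196, 216, 222), (197, 215, 222), (198, 212, 222), (199, 212, 222), (200, 212, 222), (201, 213, 219)]
65 [210. 185.] [220. 192.]
[(185, 219, 219), (186, 211, 220), (187, 210, 220), (188, 210, 220), (189, 210, 220), (190, 211, 220), (191, 214, 220), (192, 215, 218)]
63 [192. 173.] [198. 186.]
[(173, 195, 195), (174, 192, 196), (175, 192, 195), (176, 192, 194), (177, 192, 194), (178, 192, 195), (179, 192, 197), (180, 192, 197), (181, 192, 197), (182, 193, 197), (183, 193, 197), (184, 193, 197), (185, 193, 198), (186, 193, 196)]
43 [302. 196.] [314. 202.]
[(196, 310, 314), (197, 303, 313), (198, 302, 310), (199, 302, 308), (200, 302, 308), (201, 303, 307), (202, 305, 305)]
```

View pics/c9.png

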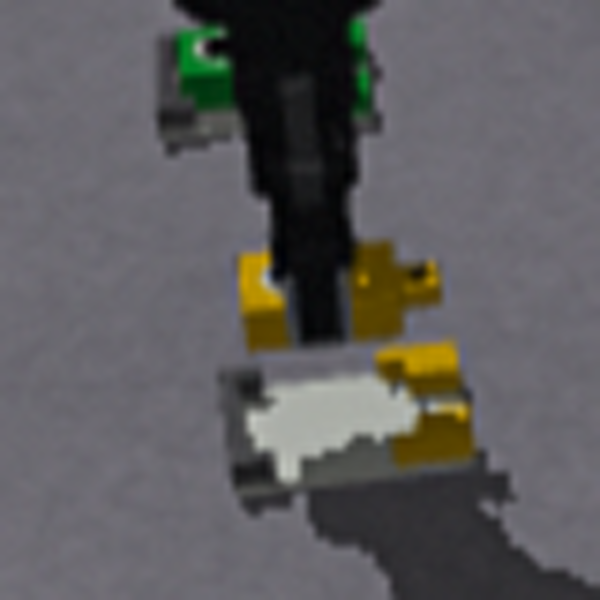

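The fob is held with the tab towards the slot, about 1.5 mm too far forward in x. I'll correct that and lower it.

>>> jog_arm(dr=[[0,0,0],[0,0,0],[0,0,0],[0,0,0],[0,0,0],[0,0,0],[0,0,0],[0,0,0],[0,0,0],[0,0,0]], slide=[[0.0008,-0.002,0.01],[0,0,0.01],[0,0,0.01],[0,0,0.005],[0,0,0.005],[0,0,0.005],[0,0,0],[0,0,0],[0,0,0],[0,0,0]], gripper=[-0.4,-0.4,-0.4,-0.4,-0.4,-0.4,-0.4,-0.4,-0.4,-0.4])

```text
time_s: 26.8
position: [0.4911, 0.0993, 0.019]
tool_rot: [[0.106, 0.994, -0.0], [0.994, -0.106, 0.0], [0.0, -0.0, -1.0]]
ft_force: [-0.5, -0.9, 0.0]
grip_width: 0.0334
```

Run:
```python
from h import *
im=grab("side","s10")
cv2.imwrite("pics/c10.png",cv2.resize(im["pixels"][150:230,160:240],(600,600),interpolation=cv2.INTER_CUBIC))
```

```text
(no output)
```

View pics/c10.png

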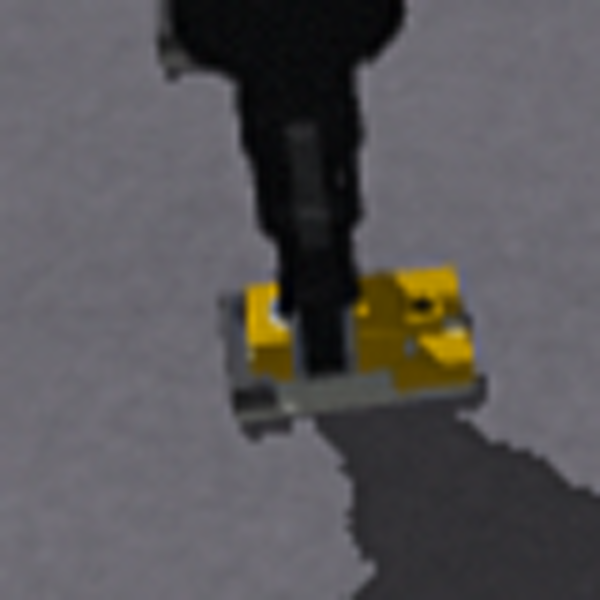

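The fob is in the seat, no contact force. Releasing and backing off.

>>> jog_arm(dr=[[0,0,0],[0,0,0],[0,0,0],[0,0,0],[0,0,0],[0,0,0],[0,0,0],[0,0,0],[0,0,0],[0,0,0]], slide=[[0,0,0],[0,0,0],[0,0,0],[0,0,0],[0,0,0],[0,0,-0.03],[0,0,-0.04],[0,0,-0.04],[0,0,-0.04],[0,0,0]], gripper=[0.3,0.3,0.3,0.3,0.3,0.3,0.3,0.3,0.3,0.3])

```text
time_s: 27.85
position: [0.4931, 0.0993, 0.1737]
tool_rot: [[0.106, 0.994, 0.009], [0.994, -0.106, 0.0], [0.001, 0.009, -1.0]]
ft_force: [0.8, -0.1, -0.2]
grip_width: 0.0556
```

>>> jog_arm(dr=[[0,0,0],[0,0,0],[0,0,0],[0,0,0],[0,0,0],[0,0,0],[0,0,0],[0,0,0],[0,0,0],[0,0,0]], slide=[[-0.045,-0.01,0],[-0.045,-0.01,0],[-0.045,-0.01,0],[-0.045,-0.01,0],[-0.045,-0.01,0],[-0.045,-0.01,0],[0,0,0],[0,0,0],[0,0,0],[0,0,0]], gripper=[0.3,0.3,0.3,0.3,0.3,0.3,0.3,0.3,0.3,0.3])

```text
time_s: 28.85
position: [0.403, -0.1616, 0.1686]
tool_rot: [[0.104, 0.995, -0.001], [0.995, -0.104, 0.001], [0.001, -0.001, -1.0]]
ft_force: [0.1, -0.3, 0.3]
grip_width: 0.0552
```

Run:
```python
from h import *
s=observe();print(s["position"],s["ft_force"])
t=grab("top","t11");q=grab("side","s11")
I=cv2.INTER_CUBIC
cv2.imwrite("pics/c11.png",np.vstack([np.hstack([cv2.resize(t["pixels"][205:255,115:175],(360,300),interpolation=I),cv2.resize(q["pixels"][125:175,165:225],(360,300),interpolation=I)]),
 np.hstack([cv2.resize(t["pixels"][205:255,195:255],(360,300),interpolation=I),cv2.resize(q["pixels"][170:220,175:235],(360,300),interpolation=I)])]))
# expected pixel corners of seated shell tops vs seen button
h=lambda im:im["pixels"].max(2)
for n,o,yaw,bt,bs in(("green",(.5009,.3231),-7.7,(115,205,175,255),(165,125,225,175)),("yellow",(.4923,.0992),-6.1,(195,205,255,255),(175,170,235,220))):
    a=np.radians(yaw);ax=np.array([np.cos(a),np.sin(a),0]);ay=np.array([-np.sin(a),np.cos(a),0]);O=np.array([*o,.022])
    for nm,im,(x0,y0,x1,y1) in(("t",t,bt),("s",q,bs)):
        # black button: darkest saturated-low blob inside white ring
        v=h(im)[y0:y1,x0:x1]
        r=proj(im,[O-.026*ax-.017*ay,O-.026*ax+.017*ay,O+.026*ax+.017*ay,O+.026*ax-.017*ay,O])
        m=(h(im)<45).astype(np.uint8);k=np.zeros_like(m);cv2.fillConvexPoly(k,np.round(r[:4]).astype(np.int32),1);m*=k
        for b in blobs(m,4):
            P=ray(im,b.mean(0),.022)[0];D=P[:2]-O[:2];print(n,nm,"dark",len(b),"in tray mm",(D@ax[:2]*1e3).round(1),(D@ay[:2]*1e3).round(1))
        print("corners",r.round(1).tolist())
```

```text
[ 0.40304806 -0.16164788  0.16863181] [ 0.06749299 -0.34330217  0.32712591]
green t dark 9 in tray mm -5.9 -0.3
corners [[143.6, 243.1], [131.1, 241.6], [134.3, 222.3], [146.6, 223.8], [138.9, 232.7]]
green s dark 42 in tray mm -18.1 -0.2
corners [[182.4, 149.3], [182.2, 143.2], [200.0, 141.7], [200.5, 147.8], [191.3, 145.5]]
yellow t dark 9 in tray mm -7.6 1.0
corners [[227.1, 245.2], [214.5, 244.0], [216.6, 224.6], [229.1, 225.8], [221.8, 234.9]]
yellow s dark 11 in tray mm -7.9 -0.1
corners [[192.5, 195.6], [191.7, 187.6], [212.0, 185.5], [213.2, 193.3], [202.4, 190.5]]
```

View pics/c11.png

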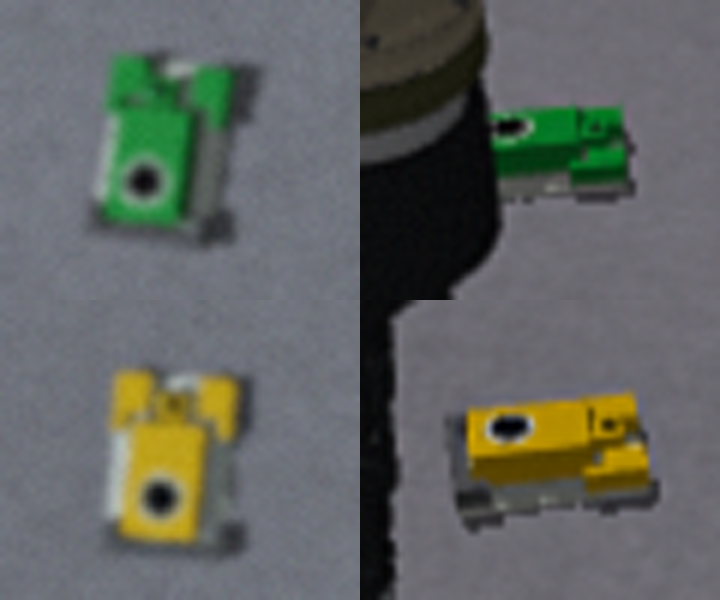

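Both fobs sit level in their trays, tab in the slot and button up. The button positions from the two views agree at the seated height for yellow, and for green in the top view. Handing in.

Run:
```python
from rig import env
print(env.close_job())
```

```text
the job is handed in; nothing more can be done
None
```

Both fobs are in their trays and the job is handed in at about 29 s of the 72 s allowed; no verdict came back.

- **Green fob:** I picked it up flat and laid it in the green tray with its tab in the slot.
- **Yellow fob:** I toppled it onto its plain back with a high push on the button face. Then I picked it up, turned it and laid it in the yellow tray.

**Last checks:**
- **Seating:** the last pictures show both fobs level and button up, with tabs between the coloured blocks. Neither lowering showed any contact force.
- **Position:** the button spots sit within about 1 mm of each tray's centre line across its width. Along the tray they are about 6–8 mm behind the middle. I took that as the button's own offset on the fob and did not measure it separately.
- **One disagreement:** the final side-view reading for green was spoiled because the arm covered it (a false dark blob at -18 mm). Green therefore rests on the top view and an earlier unblocked side view, which looked seated.
- **Bystanders:** the arm never went near the padlock, door stop or jar, but I did not measure them again at the end.

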